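Lock the bayonet cap on the test pot and hold it

TASK

Take the steel cap with the bar handle and the two side lugs, and set it in the round test pot with its lugs in the two slots; push it down against the spring, then give it a quarter turn clockwise (seen from above) against the return spring, so that its bar lines up with the two raised ribs on the rim. Go gently: never press cap and pot together with more than about 60 N, and leave the plain plug with the round knob, the tape measure and the pliers where they are. Finish still gripping the cap, pushed in and turned: it springs back if let go, and it must stay so for the locking pin to be fitted.

Things in the scene. Friction and masses are not known exactly. Their poses are not given: they have to be found in the camera images.
- cap_grip (a point): Centre of the bar handle of the loose bayonet cap (steel, about 0.25 kg, 74 mm high, upright on the bench). Bar: black plastic, 64 mm long (along x), 18 mm wide (y; grip across it), 30 mm high, on a 10 mm neck. This point is on the cap's axis (z, up), 59 mm above its foot, 25 mm above the top of its disc. The cap is the same after a half turn.
- cap_foot (a point): Centre of the foot of the same cap. From here up: round spigot 40 mm across, 26 mm long, foot chamfered; disc 64 mm across, 8 mm thick; neck; bar. Two lugs on the spigot at +x and -x, right below the bar's ends: 8 mm wide, 4 to 10 mm above the foot, reaching 28.5 mm out from the axis.
- pot_mouth (a point): Centre of the 43 mm hole in the test pot, level with the top of its rim, 80 mm above the bench; z up. Rim 8 mm thick. Two slots in the hole at +x and -x: 12 mm wide at the hole, wider outward, reaching 30.5 mm from the axis. Two small raised ribs on the rim at +y and -y show where the bar's ends point after the quarter turn.
- pot: The test pot: aluminium, round, 92 mm across, 80 mm high, fixed to the bench on a 120 mm square plate; origin at the underside's centre, axes as pot_mouth. The cap meets the spring plunger with its disc 18 mm above the rim; the lugs are clear under the rim, free to turn, with the disc less than 8 mm above it (3 mm is good: cap_grip 36 mm above pot_mouth); at 0 mm the disc lies on it.
- plunger (a joint): travel of the spring plunger under the hole, m: 0 at rest (up, 8 mm below the top of the rim), grows as the cap is pushed in, 0.018 with the disc on the rim. Spring: about 2 N at first, 9 N at full depth
- carrier (a joint): Angle of the spring-loaded carrier in the pot, rad: 0 at rest, grows as the cap's lugs drive it clockwise seen from above. The lugs meet its dogs after about 0.18 rad of turning, so it reads about 1.4 after the cap's quarter turn; stop at 1.75. Its spring pulls back with about 0.2 N m at the quarter turn.
- plug_knob (a point): centre of the round black knob (40 mm across, 30 mm high) of a plain steel plug without lugs, 74 mm high, standing upright on the bench; otherwise of the cap's size. It may stand where the cap might have stood. Not wanted: leave it
- tape: yellow tape measure, 73 x 73 x 34 mm, lying on the bench; origin at the centre of its underside. Leave it
- combination_pliers: pliers, 190 x 62 x 14 mm, lying on the bench; origin at the centre of the underside. Leave them
Things that resemble listed ones, but are neither listed nor needed, are in the scene too. Leave any orange or yellow look-alike of the part that bears cap_grip alone.

How it is judged:
On the way, in this order (a step that is already met when the one before it is completed fails the run):
1. the cap is lifted off the bench in the gripper (height (world z) of cap_grip above 0.09 m and contact force between the fingers and bayonet_cap above 1 N), for 0.2 s.
2. the cap is pushed in with its lugs through the slots, not yet turned (horizontal distance between cap_grip and pot_mouth below 0.006 m and z of cap_grip in the frame of pot_mouth below 0.041 m and value of joint carrier below 0.3 rad), for 0.05 s.
3. the cap is turned a quarter turn clockwise against the spring (value of joint carrier above 1.1 rad), for 0.1 s.
At the end, for the whole second after the job is handed in: Cap in the hole (axis within 6 mm, tilt under 0.15 rad), lugs under the rim (disc under 9 mm above it, plunger down over 7 mm), bar within 0.25 rad of the line of the ribs, carrier over 1.1 rad, fingers gripping the cap (over 2 N), all through the last second (horizontal distance between cap_grip and pot_mouth below 0.006 m and z of cap_grip in the frame of pot_mouth below 0.042 m and angle between cap_grip's own z axis and vertical below 0.15 rad and angle between the x axis of cap_grip and the y axis of pot_mouth, either way round below 0.25 rad and value of joint carrier above 1.1 rad and value of joint plunger above 0.007 m and contact force between the fingers and bayonet_cap above 2 N); the arm keeps its last pose, push and grip.
It fails at once if cap and pot pressed together with more than 60 N (contact force between bayonet_cap and pot above 60 N).
It fails at once if the plain plug is moved by more than 30 mm (distance of plug_knob from where it was at the start of the episode above 0.03 m).
It fails at once if the tape measure is moved by more than 30 mm (distance of tape from where it was at the start of the episode above 0.03 m).
It fails at once if the pliers are moved by more than 30 mm (distance of combination_pliers from where it was at the start of the episode above 0.03 m).
It also fails if it takes over 54 s, if anything falls off the work surface, if the arm or the gripper's body presses on something with over 40 N, if the wrist force passes 120 N, or if a joint passes its speed limit or range.

ROBOT

A 6-joint arm with a two-finger parallel gripper is mounted at the origin on a cart in front of the work surface, level with it; the furniture and walls round the work are solid. World frame = base frame: x ahead of the robot, y to its left, z up, the work surface at z = 0. Lengths are in m, angles in rad, forces in N, time in s.
With the tool pointing down it reaches from about 0.325 to 0.9 m from the base axis. Payload 6.1 kg.
Tool frame: the origin (TCP) lies at the very end of the fingers, on their centre line; the grasp point (between the pads) lies 19 mm behind it; z points along the fingers, y is the line along which they close (so a half turn about z gives the same grasp; the last joint's range is limited). The gripper opens to 85 mm and grips with 20 to 120 N. Pads are 22 mm wide; open, the fingers measure 114 mm over their backs; the gripper's body (76 mm by 85 mm) begins 54 mm behind the grasp point. The pads swing forward as they close: fully open they stand 13 mm farther back than shut.
Start: joints at [-1.349, 0.22, 1.526, -0, 1.395, -0.126], TCP at [0.213, -0.588, 0.231] pointing down, gripper open.
Joint ranges: [-2.98, 2.98], [-0.91, 2.08], [0.09, 2.57], [-1.24, 4.39], [0.2, 2.65], [-2.68, 2.68]. Speed limits (rad/s): [2.57, 2.57, 3.01, 3.14, 3.14, 3.14].

INTERFACE

Orientations are given as a 3x3 rotation matrix whose columns are the frame's x, y, z axes.
In Python, from bench import * gives the robot as it stands. The module is installed in compiled form; this text tells all that it offers.
- The arm moves only by the tool move_arm, never from a script. Its argument "motion" is a list of rows, each a list of 5 numbers: the opening, from -1 (shut) to 1 (fully open), then the shift along the tool's x, y, z in mm, then the turn about the tool's z in rad. In form: [[gripper, tx, ty, tz, roll], ...]. A call has 1 to 12 rows; each row is the pose to reach, as a shift and turn from the pose commanded when the call began, along the tool's axes at that moment; what a row does not reach only later rows make up. A row lasts 1/8 s, in which the tool goes at most 62.5 mm and 10.7 degrees, less where a joint would pass 70% of its speed; a pose out of reach is approached as far as the arm can. A call with a gripper value outside its range is refused whole. The fingers move at their own pace and stop on an object; "newtons" is the grip in N (left out, the last holds). Time passes only in rows, so rows that repeat a pose let the fingers close. It gives the time, the measured TCP pose, the force, the opening and the grip force at its end, in the units of the state.
- get_obs(): the state, without advancing time (a new reading comes with each control period).
- read_camera(name): name is "side" or "top"; returns a dict with "image" (400x640x3 uint8, red, green, blue), "vfov" (degrees; the focal length in pixels is half the picture's height over the tangent of half this angle, whatever the lens; pixels are square), "cx", "cy" (the principal point, pixels), "view" (4x4, takes a point from world to camera coordinates). Camera axes: x right, y up, looking along -z (the intrinsics and any distortion apply to the point x, -y, -z); pixel columns grow to the right and rows downward; lengths in m; the calibration is good to about 2 mm. A picture is of the moment at which its call begins. There is no depth.
- hand_in(): hands the job in; it is judged then, once.
Trained networks look in a picture, given as the dict that the camera call returned (one of the last four; its "shot" number tells which), for a name from the list of things; names that differ only in an ending like _2 or _b are one class to them, and where a whole thing is asked for, a point or a joint stands for the part that bears it (a point fixed in the world has none). Each returns a list of dicts, best first, with "conf" (0 to 1); they miss things now and then, are a little off and sometimes report something else, mostly with a low value. They report only what shows in the picture. A call takes as long as a camera call. They do not tell look-alikes from the thing itself.
- look_for(picture, name): "rect" ([left, top, right, bottom] as shares, 0 to 1, of the picture: columns of its width, rows of its height, round what is visible of it).
- cut_out(picture, name): "pixels" (400x640 bool, what is visible of it) and "rect" ([left, top, right, bottom] as shares, 0 to 1, of the picture: columns of its width, rows of its height, round what is visible of it).
The state is a dict: "time_s": time; "qpos": joint angles; "joint_vel": joint speeds; "joint_efforts": joint torques, N m; "ee_pos": TCP position; "tool_rot": TCP orientation; "force": force on the tool from outside, world axes, zero at the start; "ft_torque": the same for the moment, N m; "opening": finger opening in m; "grip_force": force on a finger pad.
Only numpy, scipy, OpenCV 4.12 (cv2) and the standard library are available. Lean on these libraries where they do the work, as an engineer would, in place of code of your own. Each camera call takes 0.05 s, during which the arm holds its last target. There are 200 camera calls.

## Working session

There is one attempt and no reset: what is moved stays moved. The work goes in short steps, Python scripts to look and compute and a tool call to move; the robot and the scene stay as the last step left them, time stands still between calls to the robot, and variables do not carry over. Pictures are saved under pics/ and viewed, at most 10 in all, crops included, and the job is handed in when it is done.

Besides the shell and the picture viewer there is one more tool, called after "Call:" as name(argument=value, ...), one argument or row to a line, values as JSON. move_arm: Moves the arm, as the interface text tells. Its arguments: {"type":"object","properties":{"motion":{"type":"array"},"newtons":{"type":"number"}},"required":["motion"]}

```bash
mkdir -p pics
cat > h.py <<'E'
from bench import *
import numpy as np, cv2
def K(p):
    f=200/np.tan(np.radians(p["vfov"])/2); return f
def proj(p,X):
    c=p["view"]@np.r_[X,1]; f=K(p); return np.array([p["cx"]+f*c[0]/-c[2], p["cy"]-f*c[1]/-c[2]])
def ray(p,uv):
    f=K(p); V=p["view"]; R=V[:3,:3]; o=-R.T@V[:3,3]
    d=R.T@np.array([(uv[0]-p["cx"])/f,-(uv[1]-p["cy"])/f,-1.]); return o,d
def atz(p,uv,z):
    o,d=ray(p,uv); return o+d*(z-o[2])/d[2]
E
python3 - <<'E'
from h import *
np.set_printoptions(precision=3,suppress=True)
for n in("top","side"):
    p=read_camera(n); cv2.imwrite(f"pics/{n}0.png",p["image"][:,:,::-1])
    print(n,p["vfov"],p["cx"],p["cy"],p["view"].tolist(),[k for k in p])
    for t in("cap_grip","pot","plug_knob","tape","combination_pliers"):
        for r in look_for(p,t):
            b=np.array(r["rect"])*[640,400,640,400]; print(t,round(r["conf"],2),b.round(0), atz(p,((b[0]+b[2])/2,(b[1]+b[3])/2),.05))
E
```

```text
top 48.45469085570471 313.32825797255646 199.9533053314308 [[0.0020431796844576438, -0.9999961161947662, 0.0018955242442034253, -0.202232387810014], [0.9909832356380809, 0.002278702491756982, 0.1339665413423569, -0.5304861364646609], [-0.13397034037822098, 0.0016047150330833761, 0.9909840426508423, -1.0216427982585938], [0.0, 0.0, 0.0, 1.0]] ['image', 'vfov', 'cx', 'cy', 'view', 'shot']
cap_grip 0.74 [355. 164. 385. 192.] [ 0.581 -0.335  0.05 ]
cap_grip 0.56 [398. 149. 428. 169.] [ 0.628 -0.437  0.05 ]
cap_grip 0.2 [204. 184. 274. 251.] [ 0.487 -0.028  0.05 ]
pot 0.75 [227. 201. 249. 228.] [ 0.495 -0.025  0.05 ]
pot 0.58 [209. 188. 274. 250.] [ 0.483 -0.033  0.05 ]
plug_knob 0.95 [323. 234. 347. 256.] [ 0.423 -0.251  0.05 ]
tape 0.88 [252. 250. 282. 285.] [ 0.372 -0.095  0.05 ]
combination_pliers 0.7 [303. 115. 326. 190.] [ 0.643 -0.204  0.05 ]
side 55.48101600118713 322.02447324275283 197.26535222910312 [[-0.9960372531503486, -0.08819794123031559, 0.011441743723843356, 0.5042745865986112], [0.0667798979359016, -0.6567097344495038, 0.7511809168974762, -0.20944903427553135], [-0.05873870587933374, 0.7489682555636096, 0.6599972095316957, -0.7680014556896494], [0.0, 0.0, 0.0, 1.0]] ['image', 'vfov', 'cx', 'cy', 'view', 'shot']
cap_grip 0.87 [318. 136. 338. 163.] [ 0.526 -0.414  0.05 ]
cap_grip 0.77 [282. 128. 308. 161.] [ 0.623 -0.428  0.05 ]
cap_grip 0.57 [294. 153. 319. 185.] [ 0.577 -0.316  0.05 ]
pot 0.91 [295. 234. 368. 305.] [0.487 0.008 0.05 ]
plug_knob 0.76 [355. 176. 377. 206.] [ 0.42  -0.241  0.05 ]
tape 0.58 [366. 229. 409. 268.] [ 0.374 -0.059  0.05 ]
combination_pliers 0.63 [231. 196. 312. 219.] [ 0.64  -0.159  0.05 ]
```

Run:
```python
import cv2,numpy as np
a=cv2.imread("pics/top0.png");b=cv2.imread("pics/side0.png")
A=cv2.resize(a[100:270,190:450],(780,510),interpolation=cv2.INTER_CUBIC)
cv2.imwrite("pics/topc.png",A)
B=cv2.resize(b[110:320,220:430],(600,600),interpolation=cv2.INTER_CUBIC); cv2.imwrite("pics/sidec.png",B)
```

```text
(no output)
```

View pics/topc.png

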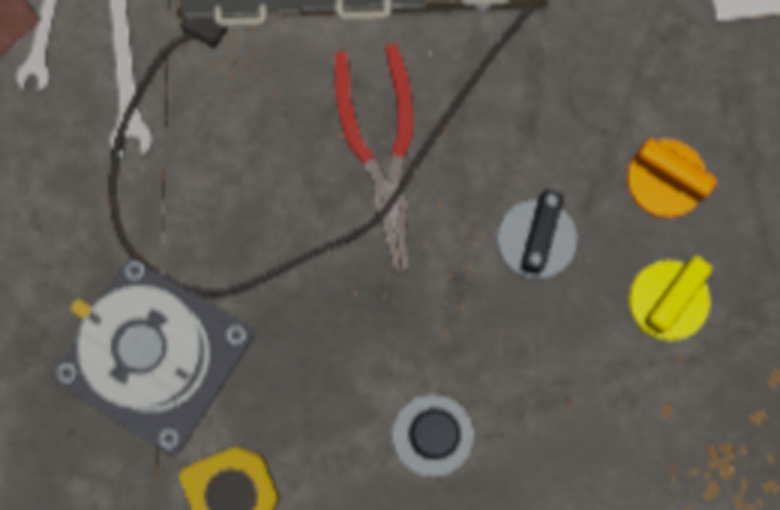

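View pics/sidec.png

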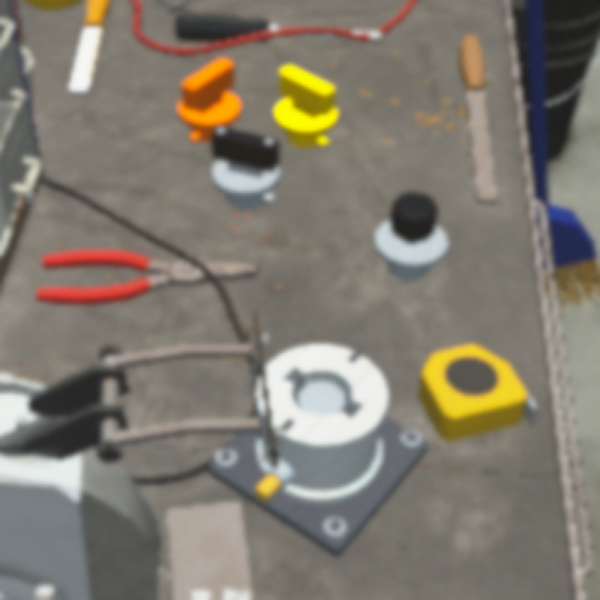

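The top crop shows four candidates. The cap is the steel disc with a black bar, about px (370,178) in the full top picture. The orange one at (413,159) and the yellow one at (413,199) are look-alikes to leave. The plug with the round knob is at (335,245). The pot is at (238,217), with its slots toward the upper right and lower left in the picture. I want the surroundings too, because something is standing left of the pot in the side view.

View pics/side0.png

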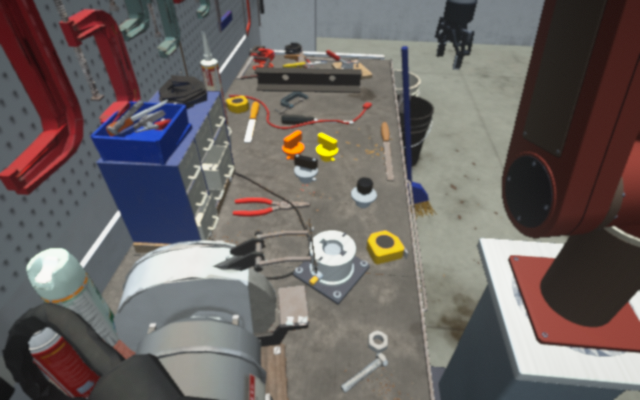

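View pics/top0.png

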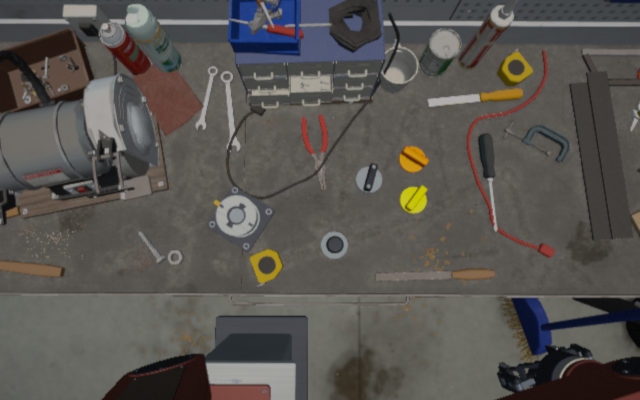

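Run:
```python
from h import *
np.set_printoptions(precision=3,suppress=True)
s=get_obs();print(s["ee_pos"],s["tool_rot"],s["time_s"],s["opening"])
for n in("top","side"):
    p=read_camera(n); print(n,ray(p,(0,0))[0],proj(p,s["ee_pos"]))
    for t in("cap_grip","pot","plug_knob"):
        for r in cut_out(p,t)[:3]:
            m=r["pixels"]; ys,xs=np.nonzero(m); print(t,round(r["conf"],2),np.round(np.array(r["rect"])*[640,400,640,400]),xs.mean(),ys.mean(),m.sum())
# top: bar dark pixels
    im=p["image"]; g=im.max(2)
    if n=="top":
        def comp(x0,y0,x1,y1,th,inv=False):
            s_=g[y0:y1,x0:x1]; m=(s_<th).astype(np.uint8)
            k,l,st,c=cv2.connectedComponentsWithStats(m)
            for i in range(1,k):
                if st[i,4]>25: print(th,st[i],c[i]+[x0,y0],cv2.minAreaRect(np.argwhere(l==i)[:,::-1].astype(np.float32)))
        comp(354,160,386,195,50)
        comp(209,186,275,252,60)
```

```text
[ 0.213 -0.588  0.231] [[ 0.94   0.341 -0.   ]
 [ 0.341 -0.94   0.   ]
 [-0.    -0.    -1.   ]] 0.6 0.08540337704804274
top [ 0.389 -0.199  1.084] [522.176 356.644]
cap_grip 0.96 [398. 184. 429. 215.] 413.2044293015332 198.8160136286201 587
cap_grip 0.94 [356. 164. 383. 195.] 368.8258527827648 178.3572710951526 557
cap_grip 0.61 [401. 145. 425. 170.] 412.44029850746267 158.53544776119404 536
pot 0.91 [209. 188. 275. 252.] 240.6432584269663 217.70264847512038 2492
plug_knob 0.91 [324. 232. 349. 256.] 334.07374100719426 244.48561151079136 556
50 [10  4  8 27 47] [367.404 179.106] ((13.426868438720703, 16.91415023803711), (5.223312854766846, 26.31592559814453), 4.573921203613281)
60 [43  8 23  5 35] [263.371 196.571] ((54.13932418823242, 10.462922096252441), (3.033891201019287, 22.09052276611328), 84.5596694946289)
side [0.471 0.482 0.658] [445.445  67.507]
cap_grip 0.92 [295. 152. 319. 184.] 305.6193181818182 168.33712121212122 528
cap_grip 0.8 [281. 131. 308. 160.] 293.35981308411215 145.07476635514018 428
cap_grip 0.68 [317. 139. 339. 165.] 326.5824175824176 147.4043956043956 455
pot 0.67 [297. 233. 370. 305.] 332.99713010204084 266.35044642857144 3136
plug_knob 0.79 [356. 175. 380. 211.] 364.12792792792794 193.07027027027027 555
```

The side view shows the pot at about (333,248), the cap at (306,162), and spanners lying beyond the pot. Nothing stands in the path. The bar ends and slots I picked by eye are enough for a first estimate.

```bash
cat >> h.py <<'E'
def tri(pa,ua,pb,ub):
    A=[];b=[]
    for p,u in((pa,ua),(pb,ub)):
        o,d=ray(p,u); d/=np.linalg.norm(d); M=np.eye(3)-np.outer(d,d); A.append(M);b.append(M@o)
    A=np.vstack(A);b=np.hstack(b); x=np.linalg.lstsq(A,b,rcond=None)[0]; return x,np.linalg.norm(A@x-b)
E
python3 - <<'E'
from h import *
np.set_printoptions(precision=4,suppress=True)
T=read_camera("top");S=read_camera("side")
a=atz(T,(373.7,166.4),.074);b=atz(T,(368,186.5),.074);print("screws",a,b,(a+b)/2,"ang",np.degrees(np.arctan2(*(a-b)[1::-1])))
a=atz(T,(374.7,164.7),.074);b=atz(T,(366.4,189),.074);print("ends",a,b,(a+b)/2,"ang",np.degrees(np.arctan2(*(a-b)[1::-1])))
print("disc",atz(T,(538/3+189.7,237/3+99.7),.034))
a=atz(T,(241.4,206.4),.08);b=atz(T,(229.7,224.7),.08);print("slots",a,b,(a+b)/2,"ang",np.degrees(np.arctan2(*(a-b)[1::-1])))
print("hole/rim",atz(T,(235.9,215.5),.072),atz(T,(143/3+189.7,345/3+99.7),.08))
print("tri cap",tri(T,(370.8,176.6),S,(306,160.5)))
print("tri pot",tri(T,(235.7,215.5),S,(333,247)))
# slots in both views
for n,p in(("s",S),): 
    for q in((297,378),(352,405)): print(atz(p,(q[0]/2.857+219.8,q[1]/2.857+109.8),.08))
E
```

```text
screws [ 0.6045 -0.3407  0.074 ] [ 0.5573 -0.3269  0.074 ] [ 0.5809 -0.3338  0.074 ] ang -16.392647652408645
ends [ 0.6086 -0.3431  0.074 ] [ 0.5515 -0.3231  0.074 ] [ 0.58   -0.3331  0.074 ] ang -19.34622566821329
disc [ 0.583  -0.3347  0.034 ]
slots [ 0.5098 -0.0375  0.08  ] [ 0.4681 -0.012   0.08  ] [ 0.4889 -0.0247  0.08  ] ang -31.38576798903999
hole/rim [ 0.4898 -0.0241  0.072 ] [ 0.4908 -0.0288  0.08  ]
tri cap (array([ 0.5808, -0.3348,  0.0649]), np.float64(0.002002041457200599))
tri pot (array([ 0.4881, -0.0252,  0.0809]), np.float64(0.0010859565445707426))
[ 0.507  -0.0371  0.08  ]
[ 0.4668 -0.0159  0.08  ]
```

Call:
move_arm(
  motion=[
    [0.2,433,-113,60,-2.48],
    [0.2,433,-113,60,-2.48],
    [0.2,433,-113,60,-2.48],
    [0.2,433,-113,60,-2.48],
    [0.2,433,-113,60,-2.48],
    [0.2,433,-113,60,-2.48],
    [0.2,433,-113,60,-2.48],
    [0.2,433,-113,60,-2.48],
    [0.2,433,-113,60,-2.48],
    [0.2,433,-113,60,-2.48],
    [0.2,433,-113,60,-2.48],
    [0.2,433,-113,60,-2.48],
  ],
  newtons=60,
)

```text
time_s: 2.6
ee_pos: [0.5816, -0.3337, 0.1712]
tool_rot: [[-0.859, 0.512, -0.0], [0.512, 0.859, 0.0], [0.0, 0.0, -1.0]]
force: [-0.3, -0.1, 0.4]
opening: 0.0509
grip_force: 0.0
```

Call:
move_arm(
  motion=[
    [0.2,0,0,40,-0.11],
    [0.2,0,0,60,-0.22],
    [0.2,0,0,60,-0.22],
  ],
)

```text
time_s: 2.98
ee_pos: [0.5802, -0.3327, 0.1088]
tool_rot: [[-0.948, 0.319, -0.004], [0.319, 0.948, 0.003], [0.004, 0.001, -1.0]]
force: [-0.6, 0.1, -0.3]
opening: 0.0513
grip_force: 0.0
```

Run:
```python
from h import *
s=get_obs();print(s["ee_pos"],s["tool_rot"][:,0],s["qpos"])
o=[]
for n in("top","side"):
    p=read_camera(n);c=proj(p,[.581,-.334,.074]).astype(int); print(proj(p,s["ee_pos"]),c)
    o.append(cv2.resize(p["image"][c[1]-40:c[1]+40,c[0]-40:c[0]+40,::-1],(400,400),interpolation=cv2.INTER_CUBIC))
cv2.imwrite("pics/near.png",np.hstack(o))
```

```text
[ 0.58015189 -0.33273831  0.10882132] [-0.94769648  0.31914236  0.00442031] [-6.38532804e-01  4.30567836e-01  1.50110598e+00  5.44308099e-06
  1.21456760e+00 -1.88450019e+00]
[372.41911093 173.8545381 ] [370 176]
[305.3344838  146.96579309] [305 157]
```

View pics/near.png

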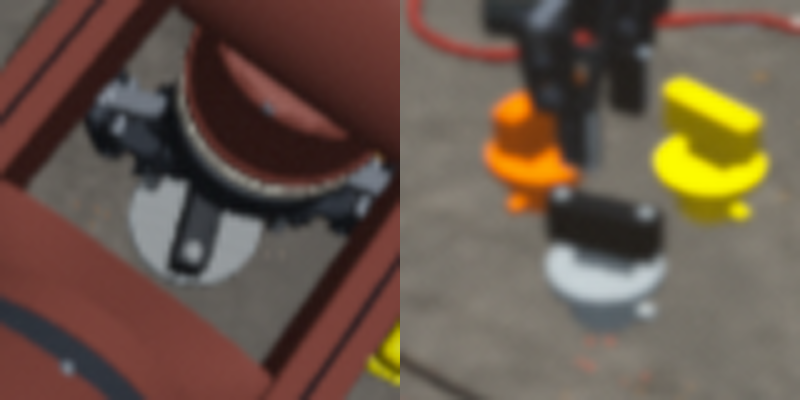

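The side crop shows the fingers straddling the black bar (crop centre about (605,222), finger midpoint column about 605), with the steel lug visible on the spigot. It's the right part and the gripper is aligned, so I'll go down and grip.

Call:
move_arm(
  motion=[
    [0.2,0,0,30,0],
    [0.2,0,0,55,0],
    [0.2,0,0,66,0],
    [0.2,0,0,66,0],
    [-0.3,0,0,66,0],
    [-1,0,0,66,0],
    [-1,0,0,66,0],
    [-1,0,0,66,0],
    [-1,0,0,66,0],
    [-1,0,0,66,0],
  ],
  newtons=60,
)

```text
time_s: 4.32
ee_pos: [0.5827, -0.3345, 0.0471]
tool_rot: [[-0.948, 0.318, 0.002], [0.318, 0.948, -0.002], [-0.003, -0.001, -1.0]]
force: [0.0, -0.9, 5.0]
opening: 0.0172
grip_force: 59.6
```

Call:
move_arm(
  motion=[
    [-1,0,0,-30,0],
    [-1,0,0,-70,0],
    [-1,0,0,-120,0],
    [-1,0,0,-130,0],
    [-1,40,56,-130,0.2],
    [-1,80,113,-130,0.2],
    [-1,120,169,-130,0.2],
    [-1,150,212,-130,0.2],
    [-1,175,247,-130,0.2],
    [-1,186,263,-130,0.2],
    [-1,186,263,-130,0.2],
    [-1,186,263,-130,0.2],
  ],
  newtons=90,
)

```text
time_s: 5.82
ee_pos: [0.4891, -0.0262, 0.1748]
tool_rot: [[-0.866, 0.501, -0.0], [0.501, 0.866, -0.001], [0.0, -0.001, -1.0]]
force: [-1.2, 0.2, -2.6]
opening: 0.0165
grip_force: 88.5
```

Run:
```python
from h import *
s=get_obs();print(s["ee_pos"],s["tool_rot"],s["qpos"],s["opening"],s["force"])
o=[]
for n in("top","side"):
    p=read_camera(n);c=proj(p,[.489,-.025,.10]).astype(int); print(proj(p,s["ee_pos"]),c)
    o.append(cv2.resize(p["image"][c[1]-50:c[1]+50,c[0]-50:c[0]+50,::-1],(400,400),interpolation=cv2.INTER_CUBIC))
cv2.imwrite("pics/pot1.png",np.hstack(o))
```

```text
[ 0.4891051  -0.02623255  0.17482847] [[-8.65607763e-01  5.00722437e-01 -4.92375394e-04]
 [ 5.00722655e-01  8.65607604e-01 -5.45687606e-04]
 [ 1.52965858e-04 -7.18894943e-04 -9.99999730e-01]] [-2.14309715e-01 -5.72642789e-02  1.93078177e+00 -6.68231749e-04
  1.26844028e+00 -1.26047357e+00] 0.016527491025734475 [-1.23054465  0.23375526 -2.55134286]
[228.38760487 210.86078754] [234 214]
[333.64580761 212.58111807] [332 240]
```

View pics/pot1.png

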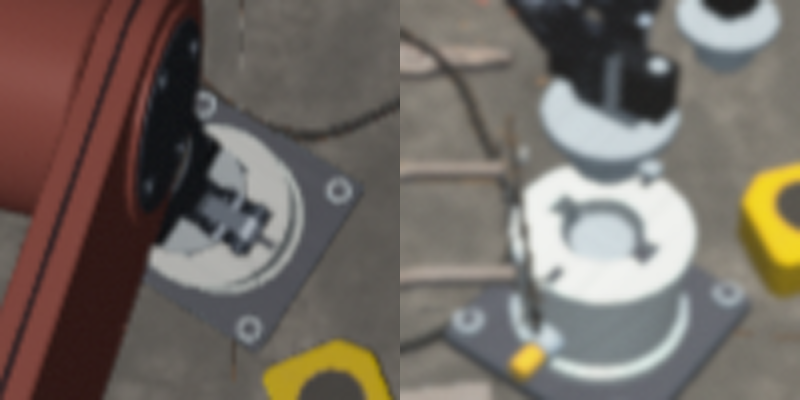

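```bash
cat > fit.py <<'E'
from h import *
from scipy.optimize import minimize
def P(p,X): return np.array([proj(p,x) for x in X])
def samp(g,uv): return cv2.remap(g,uv[:,0].astype(np.float32)[None],uv[:,1].astype(np.float32)[None],cv2.INTER_LINEAR)[0]
def circ(c,r,z,n=120):
    t=np.linspace(0,2*np.pi,n,endpoint=False); return np.c_[c[0]+r*np.cos(t),c[1]+r*np.sin(t),np.full(n,z)]
def best(f,c0,R=.010,s=.0005):
    a=np.arange(-R,R+s/2,s); sc=np.array([[f((c0[0]+i,c0[1]+j)) for j in a] for i in a])
    k=np.unravel_index(sc.argmax(),sc.shape); return c0[0]+a[k[0]],c0[1]+a[k[1]],sc.max()
def rimf(p,g,r,z,sign,d=.002,keep=None):
    def f(c):
        A=P(p,circ(c,r-d,z,60));B=P(p,circ(c,r+d,z,60)); v=sign*(samp(g,A)-samp(g,B)); 
        if keep is not None: v=v[keep]
        return np.clip(v,-60,60).mean()
    return f
E
python3 - <<'E'
from fit import *
np.set_printoptions(precision=4,suppress=True)
T=read_camera("top");S=read_camera("side")
t0=cv2.imread("pics/top0.png",0).astype(np.float32); gs=cv2.cvtColor(S["image"],cv2.COLOR_RGB2GRAY).astype(np.float32)
t=np.linspace(0,2*np.pi,60,endpoint=False)
for n,p,g in(("top",T,t0),("side",S,gs)):
    print(n,"rim",best(rimf(p,g,.046,.08,1),(.489,-.025)),"hole",best(rimf(p,g,.0215,.08,-1),(.489,-.025)))
s=get_obs(); e=s["ee_pos"]; foot=e[2]-.0471
# near half of disc bottom edge: facing +y, ang -20..200 deg excluding spigot zone
keep=((np.sin(t)>-.25)&(np.abs(np.cos(t))>.0))
print(e)
print("disc bottom",best(rimf(S,gs,.032,foot+.026,1,keep=keep),e[:2]))
print("disc top",best(rimf(S,gs,.032,foot+.034,1,keep=np.abs(np.cos(t))>.6),e[:2]))
# slots
for q in((567,207),(647,245)): print("slot",atz(S,((q[0]-400)/4+282-.4,q[1]/4+190-.4),.08))
print("lug pred",proj(S,np.r_[e[:2]-.0285*s["tool_rot"][:2,0]*-1,foot+.007])," seen",((650-400)/4+282-.4,168/4+190-.4),"other",proj(S,np.r_[e[:2]-.0285*s["tool_rot"][:2,0],foot+.007]))
im=cv2.resize(S["image"][185:275,285:385,::-1],(800,720),interpolation=cv2.INTER_CUBIC)
im=im[:600]
def dr(X,col):
    u=((P(S,X)-[285,185]+.5)*8-.5).astype(np.int32); cv2.polylines(im,[u],True,col,1)
dr(circ((.489,-.025),.046,.08),(0,0,255));dr(circ((.489,-.025),.0215,.08),(0,0,255))
for h in(.026,.034): dr(circ(e[:2],.032,foot+h),(0,255,0))
dr(circ(e[:2],.020,foot),(255,0,255))
cv2.imwrite("pics/ov.png",im)
E
```

```text
top rim (np.float64(0.4905), np.float64(-0.024999999999999994), np.float32(49.21852)) hole (np.float64(0.49), np.float64(-0.024999999999999994), np.float32(46.572884))
side rim (np.float64(0.489), np.float64(-0.024999999999999994), np.float32(44.788868)) hole (np.float64(0.4885), np.float64(-0.024999999999999994), np.float32(35.63613))
[ 0.4892 -0.0263  0.1751]
disc bottom (np.float64(0.4876710318465497), np.float64(-0.035824339990526526), np.float32(52.046764))
disc top (np.float64(0.4881710318465497), np.float64(-0.026824339990526518), np.float32(36.251667))
slot [ 0.508  -0.0391  0.08  ]
slot [ 0.4662 -0.0178  0.08  ]
lug pred [345.5311 234.0021]  seen (344.1, 231.6) other [320.7962 221.4454]
```

View pics/ov.png

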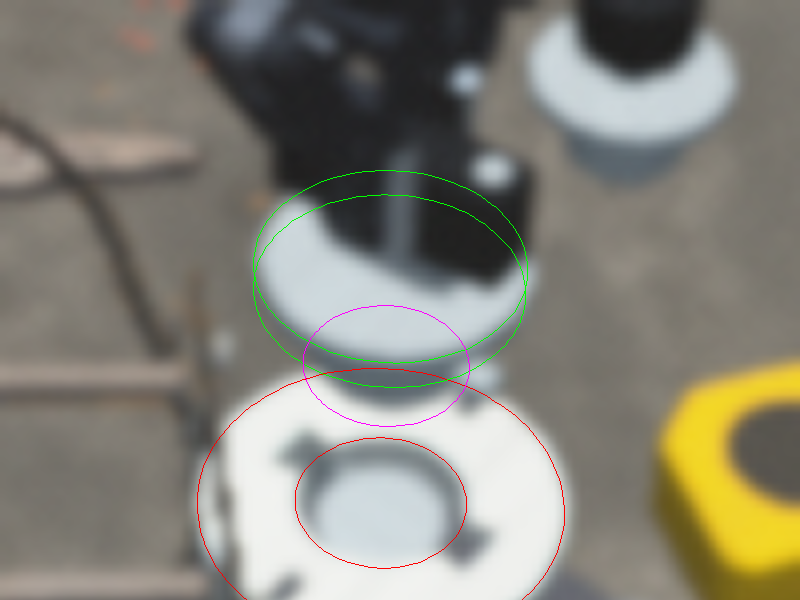

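The overlay shows the pot model (red) sitting on the rim and hole. The cap appears about 1 mm along its bar from the predicted spot. I'll fix the slot angle numerically and check the bar's screw position.

Run:
```python
from fit import *
np.set_printoptions(precision=4,suppress=True)
T=read_camera("top");S=read_camera("side")
t0=cv2.imread("pics/top0.png",0).astype(np.float32); gs=cv2.cvtColor(S["image"],cv2.COLOR_RGB2GRAY).astype(np.float32)
a=np.radians(np.arange(-180,180,1.))
for p,g,c in((T,t0,(.490,-.025)),(S,gs,(.4888,-.025))):
    v=np.mean([samp(g,P(p,np.c_[c[0]+r*np.cos(a),c[1]+r*np.sin(a),a*0+.08])) for r in(.024,.026,.028)],0)
    for c0 in(-30,150):
        w=np.abs((np.degrees(a)-c0+180)%360-180)<25; x=np.clip(np.median(v[w])-v[w],0,None); print(c0,(np.degrees(a[w])*x).sum()/x.sum(),v[w].min(),np.median(v[w]))
s=get_obs(); e=s["ee_pos"]; foot=e[2]-.0471; X=s["tool_rot"][:,0]
print("screw pred",proj(S,np.r_[e[:2]+.0245*X[:2],foot+.074]),"seen",((492+.5)/8+284.5,(170+.5)/8+184.5))
print("plug check: knob disc fit",best(rimf(S,gs,.032,.034,1),(.423,-.248),.012))
print("plug top",best(rimf(T,t0,.032,.034,1),(.423,-.248),.012))
```

```text
-30 -31.347044792862633 77.63151 97.46354
150 146.07477543516328 75.92611 97.427734
-30 -35.903459462919855 130.28255 172.46419
150 151.02200825574508 132.77344 165.20703
screw pred [345.667  207.0985] seen (346.0625, 205.8125)
plug check: knob disc fit (np.float64(0.424), np.float64(-0.252), np.float32(30.637907))
plug top (np.float64(0.425), np.float64(-0.2495), np.float32(36.750927))
```

Call:
move_arm(
  motion=[
    [-1,0,1,20,0],
    [-1,-1,1,35,0],
    [-1,-1,1,42,0],
    [-1,-1,1,42,0],
  ],
)

```text
time_s: 6.62
ee_pos: [0.4899, -0.0249, 0.1327]
tool_rot: [[-0.866, 0.5, -0.001], [0.5, 0.866, 0.0], [0.001, -0.0, -1.0]]
force: [-0.7, -0.8, -3.6]
opening: 0.0161
grip_force: 88.5
```

Run:
```python
from fit import *
s=get_obs(); e=s["ee_pos"]; X=s["tool_rot"][:,0]; print(e,np.degrees(np.arctan2(X[1],X[0])),s["force"],s["ft_torque"])
foot=e[2]-.0471
o=[]
for n,h in(("top",150),("side",150)):
    p=read_camera(n);c=proj(p,[.489,-.025,.11]).astype(int)
    im=cv2.resize(p["image"][c[1]-40:c[1]+40,c[0]-26:c[0]+27,::-1],(400,600),interpolation=cv2.INTER_CUBIC)
    k=400/53
    def dr(Y,col):
        u=((P(p,Y)-[c[0]-26,c[1]-40]+.5)*[k,7.5]-.5).astype(np.int32); cv2.polylines(im,[u],True,col,1)
    dr(circ((.489,-.025),.046,.08),(0,0,255)); dr(circ(e[:2],.032,foot+.034),(0,255,0)); dr(circ(e[:2],.020,foot),(255,0,255))
    L=np.array([np.r_[e[:2]+sx*X[:2]+sy*s["tool_rot"][:2,1],foot+.074] for sx,sy in((.032,.009),(.032,-.009),(-.032,-.009),(-.032,.009))]); dr(L,(255,255,0))
    o.append(im)
cv2.imwrite("pics/low.png",np.hstack(o))
```

```text
[ 0.48985628 -0.02488775  0.13270396] 149.98053367768009 [-0.69285822 -0.77397309 -3.60825933] [-0.01192452 -0.00477834 -0.03050075]
```

View pics/low.png

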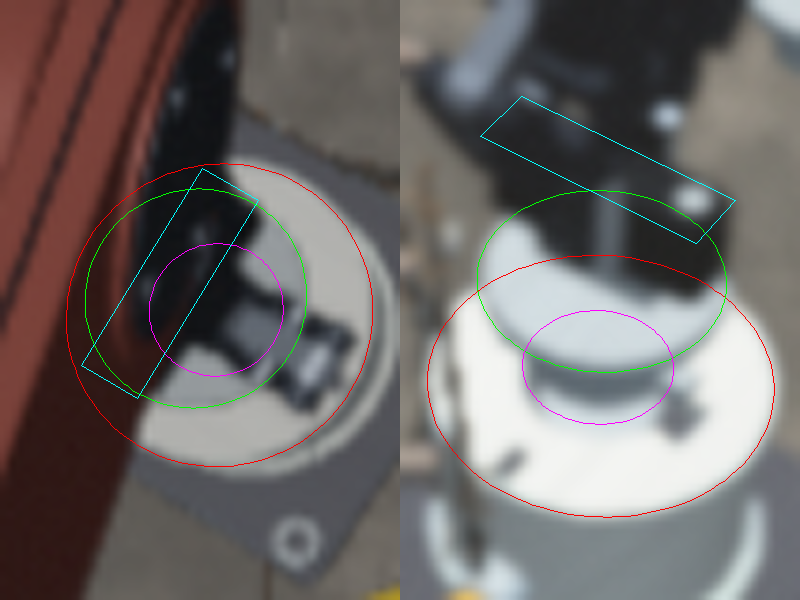

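The side view shows the lug, about (672,378), right over its slot, about (682,410), and the cap close to the model. I'll descend gently with a small angle correction.

Call:
move_arm(
  motion=[
    [-1,0,0,3,0.03],
    [-1,0,0,6,0.03],
    [-1,0,0,9,0.03],
    [-1,0,0,12,0.03],
    [-1,0,0,14,0.03],
    [-1,0,0,14,0.03],
  ],
)

```text
time_s: 7.48
ee_pos: [0.4902, -0.0249, 0.1192]
tool_rot: [[-0.851, 0.526, -0.0], [0.526, 0.851, 0.0], [0.0, -0.0, -1.0]]
force: [-0.3, 0.2, -2.1]
opening: 0.0162
grip_force: 88.7
```

Call:
move_arm(
  motion=[
    [-1,0,0,2,0],
    [-1,0,0,4,0],
    [-1,0,0,6,0],
    [-1,0,0,8,0],
    [-1,0,0,8,0],
  ],
)

```text
time_s: 8.1
ee_pos: [0.4905, -0.0249, 0.1114]
tool_rot: [[-0.851, 0.526, 0.0], [0.526, 0.851, -0.0], [-0.0, 0.0, -1.0]]
force: [-0.8, 1.3, 2.0]
opening: 0.0165
grip_force: 89.2
```

Call:
move_arm(
  motion=[
    [-1,0,0,2,0],
    [-1,0,0,4,0],
    [-1,0,0,6,0],
    [-1,0,0,8,0],
    [-1,0,0,8,0],
    [-1,0,0,8,0],
  ],
)

```text
time_s: 8.85
ee_pos: [0.4905, -0.0249, 0.1035]
tool_rot: [[-0.851, 0.526, 0.0], [0.526, 0.851, -0.0], [-0.0, 0.0, -1.0]]
force: [-1.1, 0.3, 5.0]
opening: 0.0168
grip_force: 89.6
```

Call:
move_arm(
  motion=[
    [-1,0,0,0,0.13],
    [-1,0,0,0,0.26],
    [-1,0,0,0,0.39],
    [-1,0,0,0,0.52],
    [-1,0,0,0,0.65],
    [-1,0,0,0,0.78],
  ],
)

```text
time_s: 9.6
ee_pos: [0.4901, -0.0255, 0.1036]
tool_rot: [[-0.231, 0.973, -0.001], [0.973, 0.231, -0.001], [-0.001, -0.001, -1.0]]
force: [-2.6, -2.0, 6.6]
opening: 0.0163
grip_force: 89.9
```

Call:
move_arm(
  motion=[
    [-1,0,0,0,0.13],
    [-1,0,0,0,0.26],
    [-1,0,0,0,0.39],
    [-1,0,0,0,0.52],
    [-1,0,0,0,0.65],
    [-1,0,0,0,0.79],
    [-1,0,0,0,0.79],
    [-1,0,0,0,0.79],
  ],
)

```text
time_s: 10.6
ee_pos: [0.4896, -0.0253, 0.1035]
tool_rot: [[0.525, 0.851, -0.002], [0.851, -0.525, -0.001], [-0.002, -0.001, -1.0]]
force: [-4.6, -1.2, 8.3]
opening: 0.0166
grip_force: 90.1
```

Run:
```python
from fit import *
s=get_obs(); e=s["ee_pos"]; X=s["tool_rot"][:,0]; print(e,np.degrees(np.arctan2(X[1],X[0])),s["force"],s["ft_torque"],s["grip_force"])
o=[]
for n in("top","side"):
    p=read_camera(n);c=proj(p,[.489,-.025,.11]).astype(int)
    o.append(cv2.resize(p["image"][c[1]-40:c[1]+40,c[0]-26:c[0]+27,::-1],(400,600),interpolation=cv2.INTER_CUBIC))
cv2.imwrite("pics/end.png",np.hstack(o))
```

```text
[ 0.48955795 -0.02531746  0.10348958] 58.339886470718675 [-4.59121038 -1.20506048  8.33072837] [-0.16472796  0.97767403  0.23146189] 90.1448106765747
```

View pics/end.png

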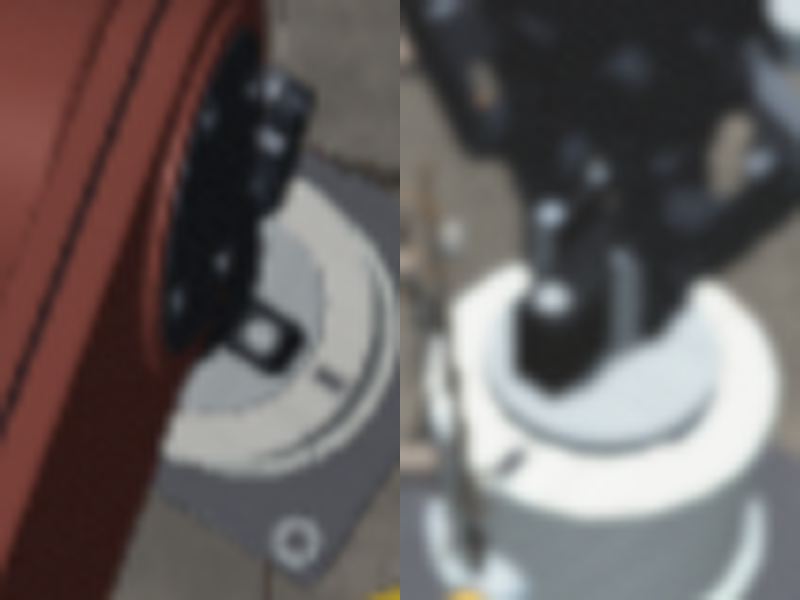

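The final pictures show the disc just above the rim and the bar end, about (275,340), pointing at the rib, about (330,380). The 0.23 N m of torque matches the carrier's return spring, so I'm handing in.

```bash
python3 -c "
from bench import *
print(hand_in())"
```

```text
the job is handed in; nothing more can be done
None
```

The cap is in the pot, pushed down to about 2–3 mm above the rim, turned a quarter turn clockwise with its bar on the ribs, and still gripped. The job is handed in, but the result was not reported back.

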